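# Clip the tag onto the menu slate

## Robot

A 6-joint arm with a two-finger parallel gripper is mounted at the origin on a cart in front of the work surface, level with it; the furniture and walls round the work are solid. World frame = base frame: x ahead of the robot, y to its left, z up, the work surface at z = 0. Lengths are in m, angles in rad, forces in N, time in s.
With the tool pointing down it reaches from about 0.325 to 0.9 m from the base axis. Payload 6.1 kg.
Tool frame: the origin (TCP) lies midway between the tips of the shut fingers; the grasp point (between the pads) lies 19 mm behind it; z points along the fingers, y is the line along which they close (so a half turn about z gives the same grasp; the last joint's range is limited). The gripper opens to 87 mm and grips with 3 to 60 N. Pads are 19 mm wide; open, the fingers measure 117 mm over their backs; the gripper's body (75 mm by 190 mm) begins 51 mm behind the grasp point.
Start: joints at [-1.463, 0.22, 1.526, -0, 1.395, -0.126], TCP at [0.145, -0.608, 0.191] pointing down, gripper open.
Joint ranges: [-2.98, 2.98], [-0.91, 2.08], [0.09, 2.57], [-1.24, 4.39], [0.2, 2.65], [-2.68, 2.68]. Speed limits (rad/s): [2.57, 2.57, 3.01, 3.14, 3.14, 3.14].

## Interface

Orientations are given as a rotation vector (axis times angle).
In Python, from workcell import ctrl gives the robot as it stands.
- The arm moves only by the tool step_arm, never from a script. Its argument "commands" is a list of rows, each a list of 3 entries, a list of its own where there are three numbers: the opening, from -1 (shut) to 1 (fully open), then the shift along the tool's x, y, z in units of 50 mm (1.0 is 50 mm), then the turn about the tool's z in units of 10 degrees (1.0 is 10 degrees). A call has 1 to 20 rows; each row shifts and turns the commanded pose from where the row before left it, along the tool's axes as they then stand; what a row does not reach is not made up. A row lasts 1/8 s, in which the tool goes at most 62.5 mm and 10.7 degrees, less where a joint would pass 70% of its speed; a pose out of reach is approached as far as the arm can. A call is refused whole if a number of a shift passes 1 or a number of a turn 1, either way. A call with a gripper value outside its range is refused whole. The fingers move at their own pace and stop on an object; "squeeze" is the grip in N (left out, the last holds). Time passes only in rows, so rows that do not move let the fingers close. It gives the time, the measured TCP pose, the force, the opening and the grip force at its end, in the units of the state.
- ctrl.state(): the state, without advancing time (a new reading comes with each control period).
- ctrl.camera(name): name is "scene" or "top" or "wrist"; returns the picture (480x640x3 uint8, red, green, blue); there is no depth.
- ctrl.get_calibration(name): a dict with "vertical_fov" (degrees; the focal length in pixels is half the picture's height over the tangent of half this angle, whatever the lens; pixels are square), "cx", "cy" (the principal point, pixels), "k1" (the pictures are not rectified: a ray, as slopes to the right and down, at radius r is drawn at 1 + k1 r^2 times it, then the intrinsics apply), "position" and "rotation" of the camera in the world; the wrist camera has in their place "T_tool_cam" (4x4, takes a point from camera to tool coordinates, whose origin is the TCP and whose axes are the flange's). Camera axes: x right, y down, z forward; pixel columns grow to the right and rows downward; lengths in m; the calibration is good to about 2 mm. A picture is of the moment at which its call begins: read the wrist's pose just before it. get_calibration takes no time and is no camera call.
- ctrl.finish_job(): hands the job in; it is judged then, once.
The state is a dict: "clock": time; "joints": joint angles; "qvel": joint speeds; "joint_efforts": joint torques, N m; "eef_pos": TCP position; "eef_rot": TCP orientation; "ft_force": force on the tool from outside, world axes, zero at the start; "ft_torque": the same for the moment, N m; "opening": finger opening in m; "grip_force": force on a finger pad.
Only numpy, scipy, OpenCV 4.12 (cv2) and the standard library are available. Lean on these libraries where they do the work, as an engineer would, in place of code of your own. Each camera call takes 0.05 s, during which the arm holds its last target. There are 200 camera calls.

## Task

Take the blue spring clip with the yellow tag off its stand and put it on the top edge of the menu slate, over the white centre mark: squeeze it open, press it gently down until the slate sits fully home in its throat and the red pin is pushed in, then let it close so that it grips there by itself, upright and square across the edge. Leave the other things on the table where they are.

Things in the scene. Friction and masses are not known exactly. Their poses are not given: they have to be found in the camera images.
- clip: self-closing cross-over clip (blue, yellow upright tag), about 46 x 34 x 71 mm, 80 g, loose; squeezed along its own x. Origin: centre of its throat face, the flat on which a plate's edge bears; z up. Two flat handles, outer faces at x = +-23 mm as it sits, z = +2 to +46 mm, 28 mm wide; the tag ends at z = +48 mm. It may be turned half round: either way is right
- clip_grip (a point): the point midway between the clip's handles at which to grip it, 28 mm above its origin. Spring: 6 N on each handle holds it just off an 8 mm plate, 12 N opens it fully against a hard stop (then 34 mm over the handles); 20 N holds it open firmly
- clip_jaws (a point): the point midway between the jaw tips, 23 mm below the clip's origin. Jaws: 27 mm wide along y, from the throat down. The handles cross over to them, so squeezing the handles together parts the jaws by as much: 8 mm apart as it sits, 20 mm fully open. The crossing arms at y = +-15 mm stay above the throat face
- jaw (a joint): travel of each jaw in m: 0 = gripping an 8 mm plate, -0.002 = fully closed, +0.006 = fully open
- pin (a joint): red spring pin in the throat: 0 = out, standing 4 mm below the throat face; a plate's edge pushes it in, 0.004 m = plate fully home against the throat face. Spring 1.1 N per mm, about 4.4 N when home, rigid beyond: a push of 6 to 12 N is right, much more is rough. When let go, the pin pushes back and only the jaws' grip keeps the clip down
- stand: fixed parking stand: wooden foot 70 x 90 x 14 mm with an upright steel plate 8 mm thick (along x), 50 mm long (along y), its top 50 mm above the table. At the start the clip grips this plate in its middle, square to it, its throat 5 mm above the plate's top. Origin under the centre of the foot
- board: fixed menu slate: wooden foot 62 x 170 x 40 mm (x, y, z), origin under its centre; in it an upright dark slate 8 mm thick (along x), 140 mm long (along y), centred on x = 0, y = 0, held stiffly. It was set by hand to an unmeasured height: its level top edge is 98 to 134 mm above the table. The white centre mark is on the edge at y = 0
- salt_shaker: salt shaker, 44 mm across, 90 mm tall, origin under its centre; leave alone
- pepper_mill: wooden pepper mill, 58 mm across, 150 mm tall, origin under its centre; leave alone
- water_glass: glass, 62 mm across, 88 mm tall, origin under its centre; leave alone
- sugar_caddy: black caddy of packets, 72 x 76 x 69 mm, origin under its centre; leave alone
Things that resemble listed ones, but are neither listed nor needed, are in the scene too. What is shaped like the stand but orange or turquoise is not meant.

How it is judged:
By the outcome, as a careful person would: the job done as asked, in the order asked, and still so for the second after the job is handed in, with the robot touching nothing.
It also fails if it takes over 48 s, if anything falls off the work surface, if the arm or the gripper's body presses on something with over 40 N, if the wrist force passes 120 N, or if a joint passes its speed limit or range.

## Working session

There is one attempt and no reset: what is moved stays moved. The work goes in short steps, Python scripts to look and compute and a tool call to move; the robot and the scene stay as the last step left them, time stands still between calls to the robot, and variables do not carry over. Pictures are saved under pics/ and viewed, at most 10 in all, crops included, and the job is handed in when it is done.

Besides the shell and the picture viewer there is one more tool, called after "Request:" in YAML: its name, and indented under it one key for each argument. step_arm: Moves the arm, as the interface text tells. Its arguments: {"type":"object","properties":{"commands":{"type":"array"},"squeeze":{"type":"number"}},"required":["commands"]}

```bash
mkdir -p pics; ls
python3 - <<'E'
from workcell import ctrl
import cv2,numpy as np
np.set_printoptions(precision=4,suppress=True)
for n in ("scene","top"):
    cv2.imwrite(f"pics/{n}0.png",ctrl.camera(n)[:,:,::-1]); print(n,ctrl.get_calibration(n))
print(ctrl.get_calibration("wrist")); print(ctrl.state())
E
```

```text
pics
scene {'vertical_fov': 46.0063114873996, 'cx': 323.6964758497738, 'cy': 245.67175398409472, 'k1': -0.1316383288810885, 'position': array([0.137 , 0.9016, 0.9815]), 'rotation': array([-0.6234,  2.6735, -1.1049])}
top {'vertical_fov': 57.27897953985004, 'cx': 313.24650092260447, 'cy': 243.02615892926468, 'k1': -0.023654283174496412, 'position': array([0.3949, 0.0829, 1.0117]), 'rotation': array([-2.1383,  2.1535, -0.1142])}
{'vertical_fov': 64.53397325670653, 'cx': 319.3470360052902, 'cy': 239.7828936945924, 'k1': -0.07585288926052254, 'T_tool_cam': array([[ 0.0002, -0.9537, -0.3006,  0.0837],
       [ 1.    ,  0.0003, -0.0005, -0.0008],
       [ 0.0005, -0.3006,  0.9537, -0.1942],
       [ 0.    ,  0.    ,  0.    ,  1.    ]])}
{'clock': 0.1, 'joints': array([-1.4631,  0.2211,  1.5275, -0.    ,  1.3947, -0.1261]), 'qvel': array([-0.0002, -0.002 , -0.0036, -0.0004,  0.0011,  0.0013]), 'joint_efforts': array([  0.001 , -49.5946, -38.8519,   0.0702,   0.0515,  -0.    ]), 'eef_pos': array([ 0.1447, -0.6074,  0.1902]), 'eef_rot': array([-3.1185, -0.3663,  0.    ]), 'ft_force': array([-0.5712, -0.449 , -0.2725]), 'ft_torque': array([-0.0216,  0.003 ,  0.0143]), 'grip_force': 0.0, 'opening': 0.08712447905052881}
```

View pics/scene0.png

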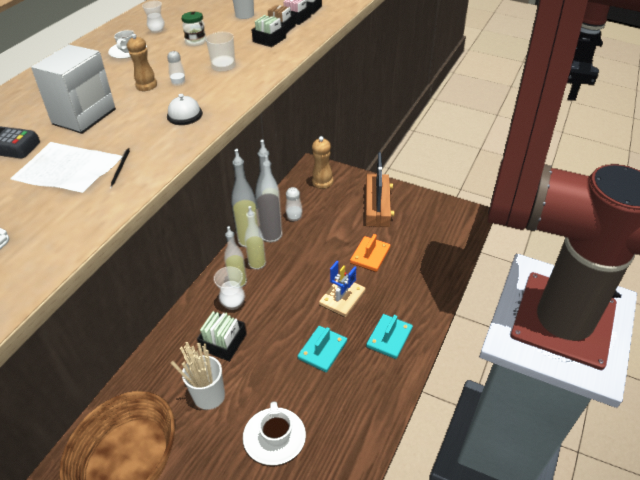

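View pics/top0.png

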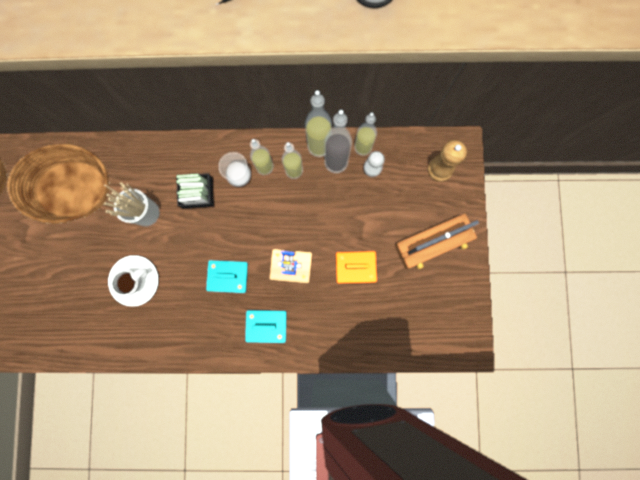

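The scene picture shows the blue clip with its yellow tag on the natural-wood stand at (343,285), and the slate in its brown foot at (379,190). The top picture has them at (291,265) and (437,240). The orange stand at top (356,267) and the turquoise ones at (227,277) and (266,326) are decoys, since they're the wrong colour and hold no clip. I'll confirm this in one enlarged crop.

```bash
cat > h.py <<'E'
import numpy as np,cv2
from scipy.spatial.transform import Rotation as R
from workcell import ctrl
np.set_printoptions(precision=4,suppress=True)
def cam(n,st=None):
    c=ctrl.get_calibration(n); f=240/np.tan(np.radians(c["vertical_fov"]/2))
    if n=="wrist":
        T=np.eye(4);T[:3,:3]=R.from_rotvec(st["eef_rot"]).as_matrix();T[:3,3]=st["eef_pos"];T=T@c["T_tool_cam"];Rm,p=T[:3,:3],T[:3,3]
    else: Rm,p=R.from_rotvec(c["rotation"]).as_matrix(),np.array(c["position"])
    return f,c["cx"],c["cy"],c["k1"],Rm,p
def ray(C,uv):
    f,cx,cy,k,Rm,p=C; d=np.array([(uv[0]-cx)/f,(uv[1]-cy)/f]); s=d.copy()
    for _ in range(20): s=d/(1+k*(s@s))
    return p,Rm@np.array([s[0],s[1],1.])
def atz(C,uv,z):
    p,d=ray(C,uv); return p+d*(z-p[2])/d[2]
def proj(C,X):
    f,cx,cy,k,Rm,p=C; q=Rm.T@(np.asarray(X)-p); s=q[:2]/q[2]; s=s*(1+k*(s@s)); return np.array([cx+f*s[0],cy+f*s[1]])
E
python3 - <<'E'
from h import *
a=cv2.imread("pics/top0.png");b=cv2.imread("pics/scene0.png")
z=lambda i,x,y,w,h,W,H:cv2.resize(i[y:y+h,x:x+w],(W,H),interpolation=cv2.INTER_CUBIC)
o=np.vstack([np.hstack([z(a,260,240,60,45,400,300),z(a,390,205,100,75,400,300)]),np.hstack([z(b,310,250,72,54,400,300),z(b,340,145,80,60+20,400,300)])])
cv2.imwrite("pics/crop0.png",o)
C=cam("top")
for uv,zz in [((291,265),.014),((291,265),.1),((437,240),.11),((447,236),.11),((356,267),.014)]: print(uv,zz,atz(C,uv,zz))
E
```

```text
(291, 265) 0.014 [0.4725 0.1543 0.014 ]
(291, 265) 0.1 [0.4658 0.1482 0.1   ]
(437, 240) 0.11 [ 0.5144 -0.1539  0.11  ]
(447, 236) 0.11 [ 0.5225 -0.1748  0.11  ]
(356, 267) 0.014 [0.4669 0.0066 0.014 ]
```

View pics/crop0.png

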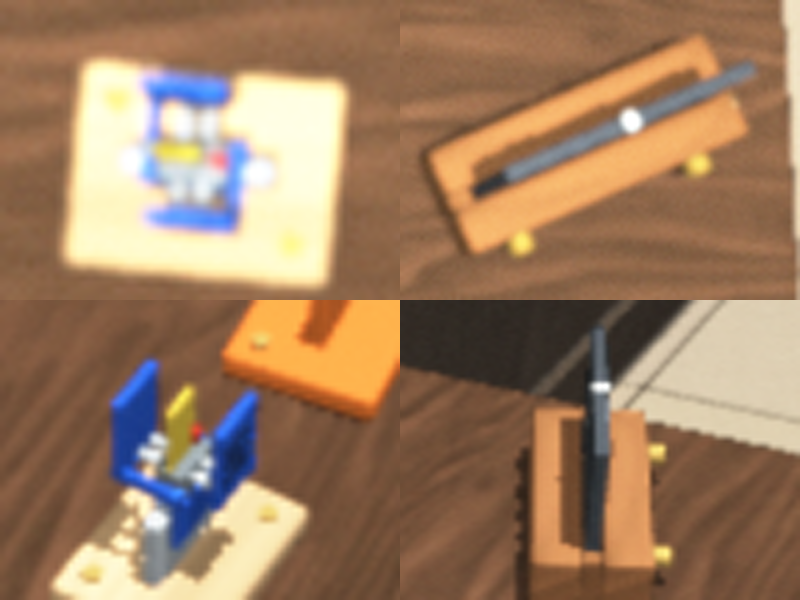

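The crop confirms it: the only blue clip with a yellow tag sits on the pale wooden stand, and the slate has its white mark. Next I'll work out moves to look at the slate mark from above with the wrist camera, then go on to the clip.

```bash
cat >> h.py <<'E'
def delta(st,target,yaw=None):
    "tool-frame shift in 50mm units to TCP target; turn in 10deg units so tool y is along world yaw dir (mod 180)"
    Rm=R.from_rotvec(st["eef_rot"]).as_matrix(); d=Rm.T@(np.array(target)-st["eef_pos"])/.05
    t=None
    if yaw is not None:
        v=Rm.T@np.array([np.cos(yaw),np.sin(yaw),0]); t=np.degrees(np.arctan2(-v[0],v[1])); t=((t+90)%180-90)/10
    return d,t
E
python3 - <<'E'
from h import *
st=ctrl.state(); print(R.from_rotvec(st["eef_rot"]).as_matrix())
print(delta(st,[.514,-.154,.25],np.radians(25))); print(delta(st,[.468,.15,.19],np.radians(-4)))
# two-view triangulation of mark
A=ray(cam("top"),(447.3,235.2)); B=ray(cam("scene"),(380,162+0))
def tri(A,B):
    d1,d2=A[1],B[1]; M=np.stack([d1,-d2],1); s=np.linalg.lstsq(M,B[0]-A[0],rcond=None)[0]; return A[0]+s[0]*d1,B[0]+s[1]*d2
print(tri(A,B))
for u in ((410,252.5),(480,222)): print(atz(cam("top"),u,.115))
E
```

```text
[[ 0.9728  0.2317 -0.0002]
 [ 0.2317 -0.9728  0.0017]
 [ 0.0002 -0.0017 -1.    ]]
(array([ 9.2858, -7.112 , -1.1832]), np.float64(7.839796436809865))
(array([  9.7994, -13.2377,   0.0272]), np.float64(-7.260207463042617))
(array([ 0.5189, -0.165 ,  0.1468]), array([ 0.5197, -0.1647,  0.1469]))
[ 0.4884 -0.0964  0.115 ]
[ 0.5504 -0.2426  0.115 ]
```

Request:
step_arm:
  commands:
    - [1,[0,0,-0.6],0]
    - [1,[0.9,-0.7,-0.1],0]
    - [1,[0.9,-0.7,-0.1],0]
    - [1,[0.9,-0.7,-0.1],0]
    - [1,[0.9,-0.7,-0.1],0]
    - [1,[0.9,-0.7,-0.1],0]
    - [1,[0.9,-0.7,-0.1],0]
    - [1,[0.9,-0.7,0],0]
    - [1,[0.9,-0.7,0],0]
    - [1,[0.9,-0.7,0],0]
    - [1,[0.9,-0.7,0],0]
    - [1,[0,0,0],-1]
    - [1,[0,0,0],-1]
    - [1,[0,0,0],-1]
    - [1,[0,0,0],-1]
    - [1,[0,0,0],-1]
    - [1,[0,0,0],-1]
    - [1,[0,0,0],-1]
    - [1,[0,0,0],-1]
    - [1,[0,0,0],-1]

```text
clock: 2.6
eef_pos: [0.5012, -0.1631, 0.2506]
eef_rot: [-1.939, -2.47, 0.0]
ft_force: [0.3, 0.2, 0.8]
opening: 0.0867
grip_force: 0.0
```

Request:
step_arm:
  commands:
    - [1,[0,0,0],-1]
    - [1,[0,0,0],0]
    - [1,[0,0,0],0]

```text
clock: 2.98
eef_pos: [0.5013, -0.1632, 0.2509]
eef_rot: [-1.729, -2.622, 0.0]
ft_force: [-1.0, -0.1, -0.4]
opening: 0.0868
grip_force: 0.0
```

Run:
```python
from h import *
import json
st=ctrl.state(); im=ctrl.camera("wrist"); cv2.imwrite("pics/w1.png",im[:,:,::-1])
json.dump({k:np.asarray(st[k]).tolist() for k in("eef_pos","eef_rot")},open("w1.json","w")); print(st)
C=cam("wrist",st)
from itertools import product
for z in(.1,.115,.13): print(z,proj(C,[.517,-.163,z]))
```

```text
{'clock': 2.975, 'joints': array([-0.4643, -0.0487,  1.7018, -0.    ,  1.4889, -0.8693]), 'qvel': array([-0.0006,  0.0008, -0.0025, -0.0007, -0.0002, -0.0116]), 'joint_efforts': array([ -0.0001, -37.181 , -39.5466,   0.0208,   0.0862,  -0.0224]), 'eef_pos': array([ 0.5013, -0.1632,  0.2509]), 'eef_rot': array([-1.7291, -2.6224,  0.0001]), 'ft_force': array([-1.0221, -0.1292, -0.4436]), 'ft_torque': array([-0.0439, -0.176 , -0.0192]), 'grip_force': 0.0, 'opening': 0.08680465919354109}
0.1 [333.9733 220.6851]
0.115 [334.5857 224.8875]
0.13 [335.2514 229.458 ]
```

View pics/w1.png

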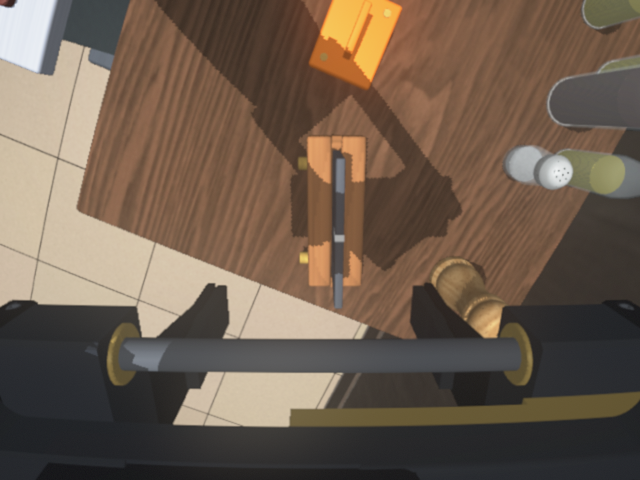

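The wrist view shows the slate edge from about (341,150) to (338,305), with the white mark at about (339,239), and the tool is nearly square to it. Next I'll triangulate the mark from all three cameras and fit the edge line.

Run:
```python
from h import *
import json
from scipy.optimize import least_squares
st={k:np.array(v) for k,v in json.load(open("w1.json")).items()}
ims={n:cv2.imread(f"pics/{f}.png").astype(float) for n,f in(("top","top0"),("scene","scene0"),("wrist","w1"))}
g={"top":(447.5,235),"scene":(380,162),"wrist":(339,239)}
# print local brightness for checking
uv={}
for n,(u,v) in {"top":(447,235),"scene":(380,165),"wrist":(339,239)}.items():
    a=ims[n].min(2)[v-7:v+8,u-7:u+8]; w=np.clip(a-130,0,None); yy,xx=np.mgrid[v-7:v+8,u-7:u+8]
    uv[n]=np.array([(w*xx).sum(),(w*yy).sum()])/w.sum(); print(n,uv[n],a.max(),(w>0).sum())
C={n:cam(n,st) for n in uv}
for S in (["top","scene","wrist"],["top","wrist"],["scene","wrist"],["top","scene"]):
    r=least_squares(lambda X:np.concatenate([(proj(C[n],X)-uv[n])/C[n][0]*np.linalg.norm(X-C[n][5]) for n in S]),[.517,-.16,.115]); print(S,r.x,r.fun*1000)
g=ims["wrist"].astype(int)
for v in range(150,306,14): print(v, "".join(f"{int(g[v,u].mean()):4d}" for u in range(322,356)))
```

```text
top [447.3814 234.7779] 255.0 40
scene [382.908  168.1816] 244.0 53
wrist [338.9113 237.8629] 172.0 62
['top', 'scene', 'wrist'] [ 0.5203 -0.1717  0.1244] [ 0.2369  2.7722 -6.5759 -1.1901 -3.9546 -0.0006]
['top', 'wrist'] [ 0.5162 -0.1581  0.1709] [-0.1532  0.1473  0.0696  0.216 ]
['scene', 'wrist'] [ 0.5186 -0.1712  0.1251] [-5.1527 -1.0377 -5.2427 -0.8601]
['top', 'scene'] [ 0.5188 -0.173   0.1234] [ 1.3887  4.4378 -4.7577 -0.7014]
150  158 155 153 151 147 144 141 136 119  97  83  75  72  73  77  86  85  76  77 108 142 158 163 162 161 158 158 159 159 160 160 159 158 158
164  156 154 156 158 158 156 153 142 121  92  75  67  66  79 105 124 133 132 132 130 125 120 107  92  91  92  92  92  93 102 128 151 156 155
178  138 156 161 160 159 157 153 141 119  88  73  66  66  82 111 128 132 132 130 128 125 119 102  90  90  91  92  91  91  99 123 147 153 156
192   98  96  96  96  95  94  92  89  84  75  65  59  59  70  84  90 100 103 109 119 119 111  95  91  91  90  89  90  90  91  93  95  97  97
206   97  96  95  95  94  93  91  87  83  74  63  58  58  63  71  75  76  75  76  76  75  74  79  
[... 329 characters left out ...]
 159 157 155 153 151 149 142 125 101  81  64  59  63  72  75  77  77  77  76  75  75  80  89  90  92  95  96  96  94  94  96  96  95  95
262  157 156 154 151 149 145 139 121  95  78  68  64  65  73  77  77  77  76  75  75  77  82  89  89  90  91  98 122 151 157 157 159 156 154
276  153 155 152 149 146 143 136 117  89  79  69  67  82 109 123 123 121 119 117 113 101  90  93 102 101  99 117 140 146 147 149 151 153 151
290  107 104 101  99  99  99 101 106 111 113 104  81  85 111 121 121 120 118 117 113 106 105 108 109 110 111 108 104  99  96  95  96  96  98
304  106 102 100 100  99  99  99  98 100 103 105 100  97 113 122 120 118 117 114 107  98 101 103 103 103 105 106 108 111 110 105 103 105 102
```

Run:
```python
from h import *
import json
f=lambda n:cv2.imread(f"pics/{n}.png").min(2).astype(int)
w,t,s=f("w1"),f("top0"),f("scene0")
print("wrist rows 228-250 x cols 328-348");print(w[228:250,328:349])
print("top rows 228-242 cols 438-456");print(t[228:243,438:457])
print("scene rows 160-175 cols 372-390");print(s[160:176,372:391])
```

```text
wrist rows 228-250 x cols 328-348
[[ 60  57  57  56  61  71  77  70  71  74  75  74  74  74  73  69  61  60
   62  62  64]
 [ 60  58  56  57  61  72  79  71  71  74  75  75  74  74  73  69  60  60
   62  62  63]
 [ 60  57  56  55  60  74  80  70  72  75  76  75  75  73  74  70  61  59
   62  62  64]
 [ 60  59  56  55  61  77  88  74  70  74  75  75  74  74  74  70  61  58
   62  63  64]
 [ 60  58  56  56  62  81  95  76  70  74  74  74  74  74  73  69  61  60
   61  63  65]
 [ 60  58  56  54  60  80 100  81  72  74  74  74  73  73  73  70  62  59
   61  62  64]
 [ 59  57  57  55  58  79 105 105 101  98  97  98  97  97  98  95  77  62
   61  63  64]
 [ 60  57  57  56  57  77 117 145 149 148 146 147 146 148 146 137 104  69
   60  62  64]
 [ 60  58  56  57  57  75 122 162 169 168 169 168 168 168 168 156 116  71
   60  63  64]
 [ 61  58  56  58  57  73 120 163 172 170 171 171 171 171 170 158 116  72
   60  61  63]
 [ 59  58  55  57  56  70 117 163 172 171 169 170 170 171 170 158 116  73
   60  63  64]
 [ 60  58  57  58  56  69 115 163 172 171 171 171 171 171 171 158 117  73
   61  63  64
[... 2767 characters left out ...]
 232 236 228 111 112 150 156 165 152 133 115
  154]
 [ 37  37  37  37  36  54 160 241 244 239 138 150 169 164 166 141 104 122
  148]
 [ 37  37  36  39  37  42 103 176 180 176 154 172 176 174 167 133 127 155
  153]
 [ 37  37  38  38  35  40  70 110 110 113 167 176 174 171 148 124 160 175
  175]
 [ 40  40  39  37  34  36  60 101 103 125 171 176 174 157 123 152 174 177
  176]
 [ 55  52  45  40  38  40  56 101 106 140 173 174 167 129 135 171 178 179
  178]
 [ 68  66  60  49  55  43  60 101 106 141 168 167 144 119 159 173 174 178
  179]
 [ 84  82  81  76  68  46  62 101 106 138 135 132 115 116 140 141 140 175
  177]
 [ 92  91  89  89  71  44  52  96 107 139 100  94  96 101 103 102 109 173
  179]]
```

Run:
```python
from h import *
import json
from scipy.optimize import least_squares
st={k:np.array(v) for k,v in json.load(open("w1.json")).items()}
uv={"top":np.array([447.4,234.5]),"scene":np.array([379.6,167.6]),"wrist":np.array([339.1,238.0])}
C={n:cam(n,st) for n in uv}
for S in (["top","scene","wrist"],["top","wrist"],["scene","wrist"],["top","scene"]):
    r=least_squares(lambda X:np.concatenate([(proj(C[n],X)-uv[n])/C[n][0]*np.linalg.norm(X-C[n][5]) for n in S]),[.517,-.16,.115]); print(S,r.x,r.fun*1000)
for z in(.105,.115,.125):
    P=[atz(C["wrist"],u,z) for u in((340.0,164),(339.0,238),(338.3,302))]; d=P[0]-P[2]; print(z,P[1],np.degrees(np.arctan2(-d[0],d[1])),np.linalg.norm(d))
print(atz(C["top"],uv["top"],.115))
Rm=R.from_rotvec(st["eef_rot"]).as_matrix(); print("tool y yaw",np.degrees(np.arctan2(Rm[1,1],Rm[0,1])))
```

```text
['top', 'scene', 'wrist'] [ 0.5233 -0.1711  0.1245] [-0.5475  0.3155 -1.2125 -0.2442 -1.1836  0.4802]
['top', 'wrist'] [ 0.5177 -0.1602  0.1636] [-0.2417  0.2317  0.109   0.3403]
['scene', 'wrist'] [ 0.5229 -0.1703  0.1251] [-1.1393 -0.2207 -1.1581 -0.1793]
['top', 'scene'] [ 0.523  -0.172   0.1237] [ 0.2098  0.6472 -0.6967 -0.0973]
0.105 [ 0.5274 -0.1753  0.105 ] 23.424284955784167 0.13496537863999247
0.115 [ 0.5257 -0.1727  0.115 ] 23.424284955784188 0.13099679874799436
0.125 [ 0.524  -0.1701  0.125 ] 23.424284955784174 0.12702821885599627
[ 0.5249 -0.1744  0.115 ]
tool y yaw 23.202621366071593
```

The mark is at about (0.523, -0.171, 0.124), and the cameras agree to 1 mm. The slate yaw is 23.4°, and a 0.124 m height matches the 140 mm edge length. Now on to the clip.

Run:
```python
from h import *
st=ctrl.state(); print(delta(st,[.467,.15,.21],np.radians(-3)))
```

```text
(array([6.027 , 1.8398, 0.8203]), np.float64(2.623832355144836))
```

Request:
step_arm:
  commands:
    - [1,[0.86,0.263,0],0]
    - [1,[0.86,0.263,0],0]
    - [1,[0.86,0.263,0],0]
    - [1,[0.86,0.263,0],0]
    - [1,[0.86,0.263,0],0]
    - [1,[0.86,0.263,0.4],0]
    - [1,[0.86,0.263,0.4],0]
    - [1,[0,0,0],0.9]
    - [1,[0,0,0],0.9]
    - [1,[0,0,0],0.82]
    - [1,[0,0,0],0]
    - [1,[0,0,0],0]

```text
clock: 4.53
eef_pos: [0.4664, 0.1495, 0.2111]
eef_rot: [-2.273, -2.169, -0.0]
ft_force: [0.0, 0.1, 0.7]
opening: 0.0871
grip_force: 0.0
```

Run:
```python
from h import *
import json
st=ctrl.state(); im=ctrl.camera("wrist"); cv2.imwrite("pics/w2.png",im[:,:,::-1])
json.dump({k:np.asarray(st[k]).tolist() for k in("eef_pos","eef_rot")},open("w2.json","w")); print(st["eef_pos"],st["eef_rot"],st["clock"],st["joints"])
cv2.imwrite("pics/w2c.png",cv2.resize(im[130:350,190:490,::-1],(800,587),interpolation=cv2.INTER_CUBIC))
```

```text
[0.4664 0.1495 0.2111] [-2.2731 -2.1685 -0.    ] 4.525 [ 0.149  -0.1219  1.8442  0.      1.4193  0.1961]
```

View pics/w2c.png

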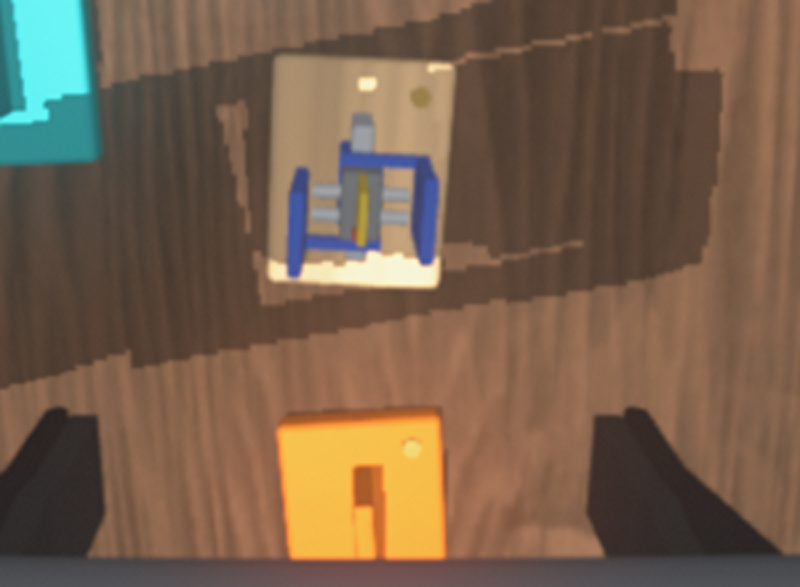

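The crop shows the clip on the stand's plate. Its left handle runs about (293,170)–(288,277) and its right about (415,158)–(437,262) in crop pixels (÷2.667, offset 190,130). The foot corners are at (274,55), (456,63), (440,290) and (267,280). I'll fit the stand pose from the foot and overlay the clip model.

Run:
```python
from h import *
import json
from scipy.optimize import least_squares
st={k:np.array(v) for k,v in json.load(open("w2.json")).items()}
C=cam("wrist",st); k=800/300
px=np.array([(274,55),(456,63),(440,288),(267,280)])/k+[190,130]
P=np.array([atz(C,u,.014) for u in px]); print(P[:,:2]); print("sides",[np.linalg.norm(P[i]-P[i-1]) for i in range(4)])
loc=np.array([(-35,45),(35,45),(35,-45),(-35,-45)])/1000.
def W(p,L): 
    c,s=np.cos(p[2]),np.sin(p[2]); L=np.atleast_2d(L); return np.c_[p[0]+c*L[:,0]-s*L[:,1],p[1]+s*L[:,0]+c*L[:,1],L[:,2]]
r=least_squares(lambda p:(W(p,np.c_[loc,np.full(4,.014)])[:,:2]-P[:,:2]).ravel(),[.467,.15,0]); p=r.x; print("stand",p[:2],np.degrees(p[2]),r.fun*1000)
im=cv2.imread("pics/w2.png")[130:350,190:490]; im=cv2.resize(im,(800,587),interpolation=cv2.INTER_CUBIC)
tc=C
def box(c,h,col):
    V=np.array([[c[0]+sx*h[0],c[1]+sy*h[1],c[2]+sz*h[2]] for sx in(-1,1) for sy in(-1,1) for sz in(-1,1)]); q=[((proj(C,x)-[190,130])*k).astype(int) for x in W(p,V)]
    for i in range(8):
        for b in(1,2,4):
            if i<i^b: cv2.line(im,tuple(map(int,q[i])),tuple(map(int,q[i^b])),col,1)
box((0,0,.007),(.035,.045,.007),(0,255,0)); box((0,0,.032),(.004,.025,.018),(255,255,255))
for s in(-1,1): box((s*.0215,0,.055+.024),(.0015,.014,.022),(0,0,255))
cv2.imwrite("pics/ov2.png",im)
```

```text
[[0.4425 0.2059]
 [0.5113 0.1997]
 [0.5034 0.1106]
 [0.4338 0.1173]]
sides [np.float64(0.0890704157996845), np.float64(0.0690596156287437), np.float64(0.08946723236288708), np.float64(0.06995684698465919)]
stand [0.4728 0.1584] -5.328430691795911 [-0.4395  0.5296  0.4749  0.2026  0.0111 -0.2902 -0.0465 -0.442 ]
```

View pics/ov2.png

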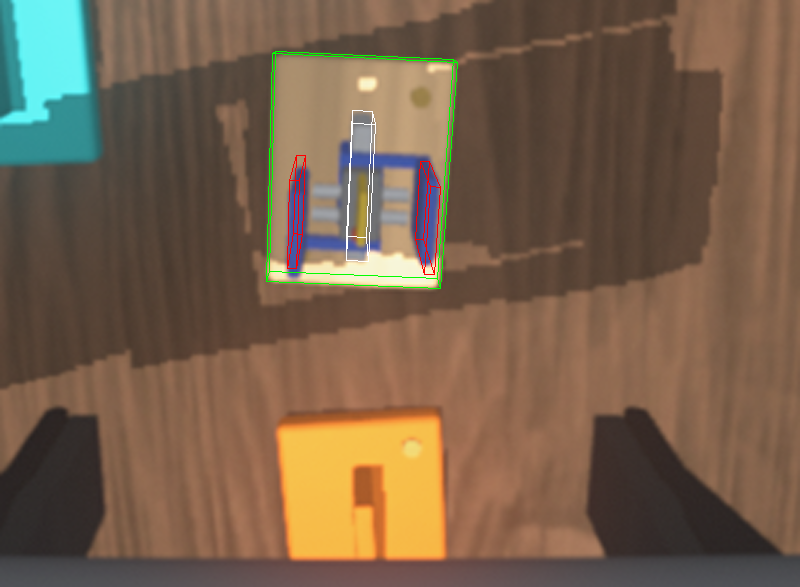

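The stand fits to 0.5 mm at (0.4728, 0.1584), yaw -5.3°. The clip is centred on it. Its handles are staggered about ±3 mm in y, each on its own arm's side.

Run:
```python
from h import *
st=ctrl.state(); print(delta(st,[.4728,.1584,.064],np.radians(-5.3)))
```

```text
(array([0.1843, 0.1191, 2.943 ]), np.float64(0.2581127346794574))
```

Request:
step_arm:
  commands:
    - [1,[0.18,0.12,0],0.26]
    - [1,[0,0,0.6],0]
    - [1,[0,0,0.6],0]
    - [1,[0,0,0.6],0]
    - [1,[0,0,0.5],0]
    - [1,[0,0,0.3],0]
    - [1,[0,0,0.2],0]
    - [1,[0,0,0.14],0]
    - [1,[0,0,0],0]

```text
clock: 5.7
eef_pos: [0.4729, 0.1582, 0.0642]
eef_rot: [2.324, 2.114, -0.0]
ft_force: [-0.3, -0.8, -0.7]
opening: 0.0868
grip_force: 0.0
```

Run:
```python
from h import *
st=ctrl.state(); print(st["eef_pos"],st["ft_force"],delta(st,[.4728,.1584,.064],np.radians(-5.3)))
cv2.imwrite("pics/w3.png",ctrl.camera("wrist")[60:,:,::-1])
```

```text
[0.4729 0.1582 0.0642] [-0.3095 -0.7643 -0.725 ] (array([ 0.0031, -0.0033,  0.0035]), np.float64(-0.009945633356346661))
```

View pics/w3.png

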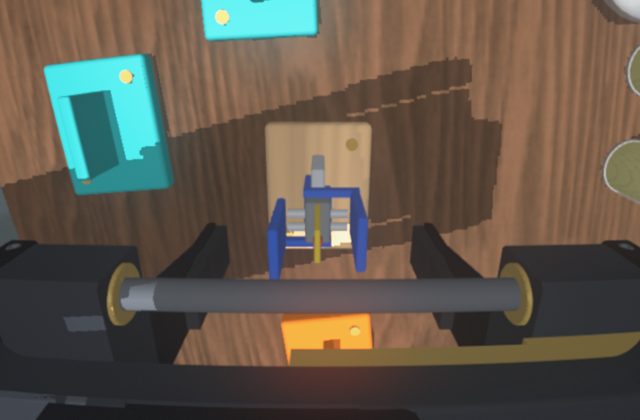

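The clip's tag is at column 318, midway between the fingers, and the tool is square to it. Closing at 20 N.

Request:
step_arm:
  commands:
    - [0,[0,0,0],0]
    - [-0.3,[0,0,0],0]
    - [-1,[0,0,0],0]
    - [-1,[0,0,0],0]
    - [-1,[0,0,0],0]
    - [-1,[0,0,0],0]
    - [-1,[0,0,0],0]
    - [-1,[0,0,0],0]
  squeeze: 20

```text
clock: 6.75
eef_pos: [0.4728, 0.1582, 0.0641]
eef_rot: [-2.324, -2.114, 0.0]
ft_force: [0.7, -0.2, -0.4]
opening: 0.0322
grip_force: 20.0
```

Request:
step_arm:
  commands:
    - [-1,[0,0,-0.1],0]
    - [-1,[0,0,-0.2],0]
    - [-1,[0,0,-0.3],0]
    - [-1,[0,0,-0.4],0]
    - [-1,[0,0,-0.5],0]
    - [-1,[0,0,-0.6],0]
    - [-1,[0,0,-0.6],0]
    - [-1,[0,0,-0.3],0]
    - [-1,[0,0,0],0]
    - [-1,[0,0,0],0]

```text
clock: 8.0
eef_pos: [0.4721, 0.1581, 0.2129]
eef_rot: [-2.323, -2.114, 0.002]
ft_force: [-0.4, 0.1, -0.6]
opening: 0.0321
grip_force: 20.0
```

Run:
```python
from h import *
st=ctrl.state(); print(st["eef_pos"],st["ft_force"],st["ft_torque"],st["opening"],delta(st,[.5235,-.1705,.215],np.radians(23.4)))
im=ctrl.camera("wrist"); cv2.imwrite("pics/w4.png",cv2.resize(im[170:350,200:440,::-1],(800,600),interpolation=cv2.INTER_CUBIC))
```

```text
[0.4721 0.1581 0.2129] [-0.4347  0.1208 -0.5764] [ 0.029  -0.0967 -0.019 ] 0.03212284376979241 (array([-6.4461,  1.6421, -0.0414]), np.float64(-2.8805120240984103))
```

View pics/w4.png

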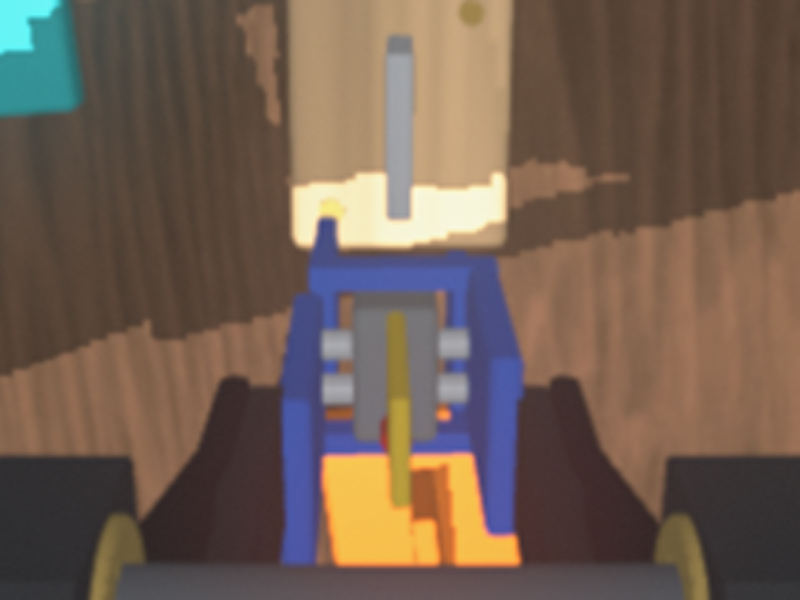

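The clip is held upright with its jaws open, the tag is centred at (398,450) in the crop, and the stand plate is free. Moving above the mark.

Request:
step_arm:
  commands:
    - [-1,[-0.4,0.1,-0.04],0]
    - [-1,[-0.75,0.19,0],0]
    - [-1,[-0.9,0.23,0],0]
    - [-1,[-0.9,0.23,0],0]
    - [-1,[-0.9,0.23,0],0]
    - [-1,[-0.9,0.23,0],0]
    - [-1,[-0.8,0.2,0],0]
    - [-1,[-0.6,0.15,0],0]
    - [-1,[-0.3,0.08,0],0]
    - [-1,[0,0,0],-0.7]
    - [-1,[0,0,0],-0.8]
    - [-1,[0,0,0],-0.8]
    - [-1,[0,0,0],-0.58]
    - [-1,[0,0,0],0]
    - [-1,[0,0,0],0]

```text
clock: 9.93
eef_pos: [0.524, -0.17, 0.2157]
eef_rot: [-1.726, -2.624, -0.0]
ft_force: [-0.4, 0.2, -0.9]
opening: 0.0319
grip_force: 20.0
```

Run:
```python
from h import *
import json
st=ctrl.state(); print(st["eef_pos"],st["ft_force"],st["opening"],delta(st,[.5235,-.1705,.215],np.radians(23.4)))
im=ctrl.camera("wrist"); cv2.imwrite("pics/w5.png",im[:,:,::-1])
json.dump({k:np.asarray(st[k]).tolist() for k in("eef_pos","eef_rot")},open("w5.json","w"))
cv2.imwrite("pics/w5c.png",cv2.resize(im[110:350,160:480,::-1],(800,600),interpolation=cv2.INTER_CUBIC))
C=cam("wrist",st); print("mark pred",(proj(C,[.5233,-.171,.1245])-[160,110])*2.5)
```

```text
[ 0.524  -0.17    0.2157] [-0.3873  0.1504 -0.8569] 0.031911853254344834 (array([-0.0047, -0.0122,  0.0146]), np.float64(-0.009041294915533626))
mark pred [392.7602 308.1434]
```

View pics/w5c.png

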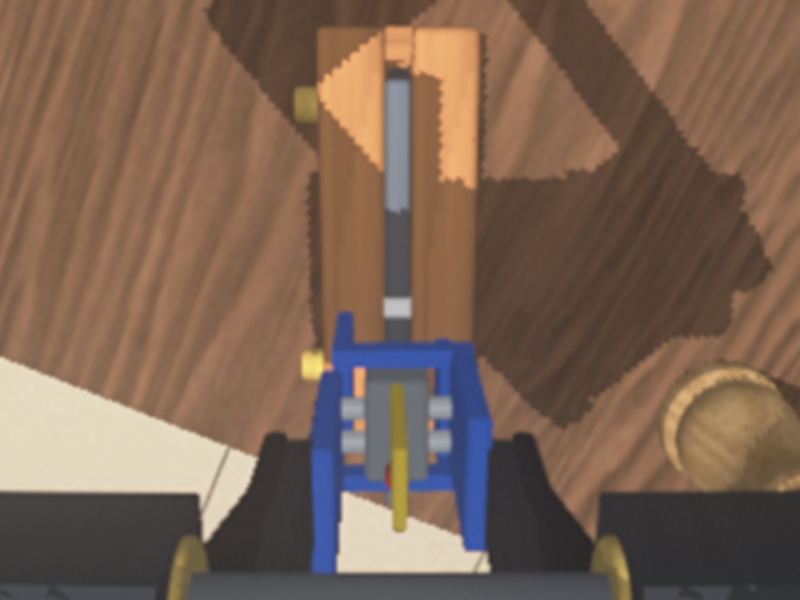

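The mark is at crop (397,308), and the slate edge and clip body both centre on column 397.5. That is square and aligned to within 1 mm, so I'll descend.

Request:
step_arm:
  commands:
    - [-1,[0,0,0.4],0]
    - [-1,[0,0,0.4],0]
    - [-1,[0,0,0.2],0]
    - [-1,[0,0,0.1],0]
    - [-1,[0,0,0.1],0]
    - [-1,[0,0,0.1],0]
    - [-1,[0,0,0.08],0]
    - [-1,[0,0,0],0]
    - [-1,[0,0,0],0]

```text
clock: 11.1
eef_pos: [0.5243, -0.1706, 0.1474]
eef_rot: [1.725, 2.625, 0.0]
ft_force: [0.7, 0.3, -1.5]
opening: 0.0318
grip_force: 20.0
```

Request:
step_arm:
  commands:
    - [-1,[0,0,0.04],0]
    - [-1,[0,0,0.04],0]
    - [-1,[0,0,0.04],0]
    - [-1,[0,0,0.02],0]
    - [-1,[0,0,0],0]
    - [-1,[0,0,0],0]

```text
clock: 11.85
eef_pos: [0.5242, -0.1706, 0.1402]
eef_rot: [1.725, 2.626, 0.0]
ft_force: [-0.6, 0.2, -0.4]
opening: 0.0323
grip_force: 20.0
```

Request:
step_arm:
  commands:
    - [-1,[0,0,0.03],0]
    - [-1,[0,0,0.03],0]
    - [-1,[0,0,0],0]
    - [-1,[0,0,0],0]

```text
clock: 12.35
eef_pos: [0.5241, -0.1705, 0.1371]
eef_rot: [-1.725, -2.626, 0.0]
ft_force: [0.4, 0.6, -2.0]
opening: 0.0318
grip_force: 20.0
```

Request:
step_arm:
  commands:
    - [-1,[0,0,0.02],0]
    - [-1,[0,0,0.02],0]
    - [-1,[0,0,0],0]
    - [-1,[0,0,0],0]

```text
clock: 12.85
eef_pos: [0.5242, -0.1706, 0.1353]
eef_rot: [1.725, 2.625, 0.0]
ft_force: [-0.3, 0.4, 0.1]
opening: 0.0321
grip_force: 20.0
```

Request:
step_arm:
  commands:
    - [-1,[0,0,0.02],0]
    - [-1,[0,0,0.02],0]
    - [-1,[0,0,0],0]
    - [-1,[0,0,0],0]

```text
clock: 13.35
eef_pos: [0.5242, -0.1706, 0.1333]
eef_rot: [1.725, 2.625, 0.0]
ft_force: [-0.8, -1.1, 1.5]
opening: 0.0321
grip_force: 20.0
```

Request:
step_arm:
  commands:
    - [-1,[0,0,0.02],0]
    - [-1,[0,0,0],0]
    - [-1,[0,0,0],0]

```text
clock: 13.72
eef_pos: [0.5242, -0.1707, 0.1324]
eef_rot: [1.725, 2.625, -0.0]
ft_force: [-0.2, 0.2, 3.6]
opening: 0.0322
grip_force: 20.0
```

Request:
step_arm:
  commands:
    - [-1,[0,0,0.01],0]
    - [-1,[0,0,0],0]
    - [-1,[0,0,0],0]

```text
clock: 14.1
eef_pos: [0.5243, -0.1707, 0.1323]
eef_rot: [1.725, 2.625, -0.0]
ft_force: [-1.9, 0.5, 7.5]
opening: 0.0325
grip_force: 20.1
```

The position has stopped changing while the force rose to about 8 N, so the slate is fully home. Letting the clip close while it is still held down.

Request:
step_arm:
  commands:
    - [-0.1,[0,0,0],0]
    - [0,[0,0,0],0]
    - [0.05,[0,0,0],0]
    - [0.1,[0,0,0],0]
    - [0.15,[0,0,0],0]
    - [0.15,[0,0,0],0]
    - [0.15,[0,0,0],0]

```text
clock: 14.98
eef_pos: [0.524, -0.1704, 0.1313]
eef_rot: [-1.725, -2.625, -0.0]
ft_force: [0.0, -0.2, -0.5]
opening: 0.0497
grip_force: 0.0
```

Request:
step_arm:
  commands:
    - [0.4,[0,0,0],0]
    - [0.8,[0,0,0],0]
    - [1,[0,0,0],0]
    - [1,[0,0,0],0]

```text
clock: 15.48
eef_pos: [0.5241, -0.1706, 0.1317]
eef_rot: [1.725, 2.626, -0.0]
ft_force: [-0.7, 0.1, -0.0]
opening: 0.0811
grip_force: 0.0
```

Request:
step_arm:
  commands:
    - [1,[0,0,-0.2],0]
    - [1,[0,0,-0.5],0]
    - [1,[0,0,-0.8],0]
    - [1,[0,0,-0.8],0]
    - [1,[0,0,0],0]
    - [1,[0,0,0],0]

```text
clock: 16.23
eef_pos: [0.524, -0.1705, 0.2467]
eef_rot: [1.725, 2.626, -0.0]
ft_force: [-0.5, 0.4, -0.1]
opening: 0.087
grip_force: 0.0
```

Run:
```python
from h import *
st=ctrl.state(); print(st["clock"],st["eef_pos"],st["ft_force"],st["opening"])
w=ctrl.camera("wrist");s=ctrl.camera("scene")
a=cv2.resize(w[120:345,240:405,::-1],(400,545),interpolation=cv2.INTER_CUBIC); b=cv2.resize(s[130:230,340:413,::-1],(400,545),interpolation=cv2.INTER_CUBIC)
cv2.imwrite("pics/f6.png",np.hstack([a,b]))
```

```text
16.225 [ 0.524  -0.1705  0.2467] [-0.4523  0.3969 -0.0941] 0.08695373658310476
```

View pics/f6.png

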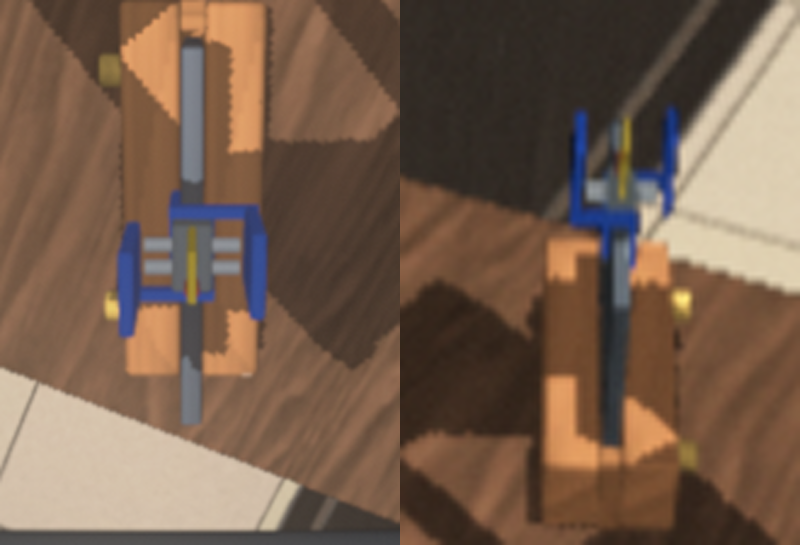

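Run:
```python
from h import *
import json
st2={k:np.array(v) for k,v in json.load(open("w2.json")).items()}; st=ctrl.state()
C2=cam("wrist",st2);C=cam("wrist",st)
for h in(0,.01,.02): print(h,proj(C2,[.4728,.1584,.055+h]),"obs 204.4 |",proj(C,[.5233,-.171,.1235+h]),"obs 224.6", proj(C,[.5233-.00397,-.171+.00918,.1235+h])[1],"if +10mm")
yh=np.array([-.397,.918,0]); print([ (proj(C,np.array([.5233,-.171,.1235])+s*.07*yh)[1]-120)*2.424 for s in(1,-1)],"slate ends obs 45,425")
```

```text
0 [324.8029 203.5523] obs 204.4 | [318.1877 223.454 ] obs 224.6 212.10745630245594 if +10mm
0.01 [324.9562 205.8409] obs 204.4 | [318.1377 226.5391] obs 224.6 214.87519572855732 if +10mm
0.02 [325.118  208.2595] obs 204.4 | [318.0846 229.8161] obs 224.6 217.81694988887764 if +10mm
[np.float64(48.09381544086815), np.float64(429.96133715222555)] slate ends obs 45,425
```

The clip is square and upright, and within about 1 mm of the mark. The robot is clear of it, so I'm handing in.

```bash
python3 -c "
from workcell import ctrl
print(ctrl.finish_job())"
```

```text
the job is handed in; nothing more can be done
None
```

I put the blue clip on the slate's top edge over the white mark, within about 1–2 mm by the camera, pressed home at about 8 N and gripping by itself, upright and square. The robot is clear, and I handed the job in at about 16 s; I inferred the pin was in from the force and position, and no verdict came back.

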